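Twist the push-on knob off the spice carousel and pack it in the moving crate

ROBOT

A 7-joint arm with a two-finger parallel gripper is mounted at the origin on the work surface. World frame = base frame: x ahead of the robot, y to its left, z up, the work surface at z = 0. Lengths are in m, angles in rad, forces in N, time in s.
With the tool pointing down it reaches from about 0.425 to 0.875 m from the base axis. Payload 4.7 kg.
Tool frame: the origin (TCP) lies at the very end of the fingers, on their centre line; the grasp point (between the pads) lies 19 mm behind it; z points along the fingers, y is the line along which they close (so a half turn about z gives the same grasp; the last joint's range is limited). The gripper opens to 87 mm and grips with 3 to 60 N. Pads are 19 mm wide; open, the fingers measure 117 mm over their backs; the gripper's body (75 mm by 190 mm) begins 51 mm behind the grasp point.
Start: joints at [-1.241, 0.321, -0.07, 1.45, 0.023, 1.371, -0.057], TCP at [0.202, 0.618, 0.223] pointing down, gripper open.
Joint ranges: [-2.86, 2.86], [-0.3, 2.09], [-1.38, 1.24], [0.06, 2.45], [-1.56, 4.7], [0.09, 2.05], [-2.69, 2.69]. Speed limits (rad/s): [2.57, 2.57, 3.14, 3.14, 3.14, 3.14, 3.14].

INTERFACE

Orientations are given as a rotation vector (axis times angle).
In Python, from bench import ctrl, vision gives the robot as it stands.
- The arm moves only by the tool jog_arm, never from a script. Its argument "increments" is a list of rows, each an object of numbers: "tx", "ty", "tz": the shift along the tool's x, y, z in mm; "wx", "wy", "wz": the turn, a rotation vector about the tool's x, y, z in rad; "gripper": the opening, from 0 (shut) to 1 (fully open). In form: [{"tx": .., "ty": .., "tz": .., "wx": .., "wy": .., "wz": .., "gripper": ..}, ...]. A call has exactly 5 rows; each row is the pose to reach, as a shift and turn from the pose commanded when the call began, along the tool's axes at that moment; what a row does not reach only later rows make up. A row lasts 1/12 s, in which the tool goes at most 41.7 mm and 7.16 degrees, less where a joint would pass 70% of its speed; a pose out of reach is approached as far as the arm can. A call with a gripper value outside its range is refused whole. The fingers move at their own pace and stop on an object; "grip_force" is the grip in N (left out, the last holds). Time passes only in rows, so rows that repeat a pose let the fingers close, or fill a call up. It gives the time, the measured TCP pose, the force, the opening and the grip force at its end, in the units of the state.
- ctrl.get_state(): the state, without advancing time (a new reading comes with each control period).
- vision.get_image(name): name is "scene" or "top" or "wrist"; returns a dict with "color" (384x512x3 uint8, blue, green, red), "fx", "fy", "cx", "cy" (pixels), "extrinsics" (4x4, takes a point from world to camera coordinates). Camera axes: x right, y down, z forward; pixel columns grow to the right and rows downward; lengths in m; the calibration is good to about 2 mm. A picture is of the moment at which its call begins. There is no depth.
- ctrl.close_job(): hands the job in; it is judged then, once.
Trained networks look in the newest picture that a camera, given by its name, has taken for a name from the list of things; names that differ only in an ending like _2 or _b are one class to them, and where a whole thing is asked for, a point or a joint stands for the part that bears it (a point fixed in the world has none). Each returns a list of dicts, best first, with "conf" (0 to 1); they miss things now and then, are a little off and sometimes report something else, mostly with a low value. They report only what shows in the picture. A call takes as long as a camera call. They do not tell look-alikes from the thing itself.
- vision.spot_in(camera, thing): "bbox" ([left, top, right, bottom] in pixels, round what is visible of it).
The state is a dict: "time": time; "joint_positions": joint angles; "qd": joint speeds; "joint_torque": joint torques, N m; "position": TCP position; "tool_rot": TCP orientation; "ft_force": force on the tool from outside, world axes, zero at the start; "torque": the same for the moment, N m; "grip_width": opening from 0.0 (shut) to 1.0 (fully open); "grip_force": force on a finger pad.
Only numpy, scipy, OpenCV 4.12 (cv2) and the standard library are available. Lean on these libraries where they do the work, as an engineer would, in place of code of your own. Each camera call takes 0.05 s, during which the arm holds its last target. There are 200 camera calls.

TASK

We are packing up the kitchen: take the push-on knob off the top of the spice carousel's spindle, set it down in the moving crate through the open half, and flip the open lid fully shut. The knob is a tight friction fit and a straight pull would lift the whole carousel, so work it loose by twisting it to and fro while you pull gently; the carousel must stay standing in its place on the counter with its three tins on it. Leave the pitcher, butter dish and ladle alone.

Things in the scene. Friction and masses are not known exactly. Their poses are not given: they have to be found in the camera images.
- knob_center (a point): centre of the round black fluted knob: 42 mm diameter, 32 mm tall, 76 g; the point lies half-way up on its axis, 16 mm above its flat underside, 128 mm above the counter at the start. Pushed onto the carousel's upright spindle: plain bore (no thread) 18 mm deep, with a sprung clip at its mouth that grips the spindle over the first 12 mm of lift; wholly clear of it after 15 mm
- spindle_top (a point): top of the steel spindle, on its axis, 127 mm up; fixed to the carousel's base. Friction fit: sliding the knob straight up takes 18 to 24 N, more than the loaded carousel weighs; twisting it takes about 0.2 N m. While it turns, friction acts mostly round the shaft: lifting 2 mm per radian of twist needs only about 5 N. Twist (either way) and lift must go on at the same time
- carousel: spice carousel standing loose on four rubber feet, 11 to 13 N in all with its tins and knob; origin on its axis at counter level, z up. Wooden base 170 mm across; wooden tray 210 mm across that turns freely, tray floor 24 mm up, rim top 38 mm up; upright steel spindle 18 mm thick with a collar under the knob
- tin0: empty aluminium tin with slip lid, 52 mm across, 58 mm tall, 45 g, standing loose on the carousel's tray, axis 69 mm from the spindle; origin at the centre of its underside
- tin1: a second tin, same as tin0
- tin2: a third tin, same as tin0
- crate: grey plastic moving crate, fixed, 400 mm along own x, 300 mm along own y, 200 mm tall, 4 mm walls; origin at the centre of its underside. Packed with taped cartons to a flat top 145 mm above the counter. Two 4 mm lids, hinged on its long sides, mesh at the middle line; the -y lid (shut_lid) is shut, the +y lid (lid) stands open over an opening 390 by 140 mm
- crate_bed (a point): middle of the open half of the crate, on the flat carton top (145 mm above the counter, 55 mm below the rim); axes as the crate's. The knob goes here or anywhere on the cartons
- lid (a joint): angle (rad) of the open lid about its hinge on the crate's +y long side: 0 = shut flat, 1.57 = upright, 2.1 = leaning outwards (crate's +y) on its stop. Its stiff hinge holds it anywhere between about 1.05 and 2.1; pushed below about 1.0 it falls shut by itself. About 1 N near the free edge moves it
- lid_hinge (a point): hinge line of that lid, at the middle of its length (203 mm above the counter); its x axis runs along the hinge, like the crate's x
- lid_edge (a point): middle of the free edge of that lid, 154 mm from the hinge line; the lid is 396 mm long
- shut_lid (a joint): angle in rad of the other lid (on the crate's -y long side), 0 = shut; it is shut at the start and stays so
- pitcher: smoked-glass pitcher, 112 mm across, 220 mm tall, handle reaching 96 mm from its axis along its own x; origin at the centre of its underside. Leave alone
- butter_dish: white ceramic butter dish with cover, 115 by 175 mm (own x by y), 88 mm tall; origin at the centre of its underside. Leave alone
- ladle: stainless ladle lying on the counter, bowl 82 mm across; handle reaches 256 mm along its own x from the bowl; origin under the bowl's centre. Leave alone
There are look-alikes about, which are no part of the job. Leave any blue look-alike of the tin1 alone. Of the things shaped like the part that bears knob_center, the black one is meant.

How it is judged:
On the way, in this order (a step that is already met when the one before it is completed fails the run):
1. the knob is off the spindle while the carousel stands on the counter (distance between knob_center and spindle_top above 0.022 m and height (world z) of carousel below 0.004 m), for 0.1 s.
2. the knob rests on the cartons in the crate, let go (x of knob_center in the frame of crate between -0.195 and 0.195 m and y of knob_center in the frame of crate between -0.145 and 0.145 m and height (world z) of knob_center between 0.15 and 0.175 m and linear speed of knob below 0.03 m/s and contact force between knob and the fingers below 0.05 N), for 0.2 s.
At the end, for the whole second after the job is handed in: the knob lies still on the cartons inside the crate (centre 150 to 175 mm above the counter), both lids are shut to within 0.05 rad, the carousel stands on the counter (raised under 4 mm, tilted under 0.05 rad) and its three tins stand upright on the tray (x of knob_center in the frame of crate between -0.195 and 0.195 m and y of knob_center in the frame of crate between -0.145 and 0.145 m and height (world z) of knob_center between 0.15 and 0.175 m and linear speed of knob below 0.03 m/s and value of joint each of lid, shut_lid below 0.05 rad and height (world z) of carousel below 0.004 m and angle between carousel's own z axis and vertical below 0.05 rad and horizontal distance between each of tin0, tin1, tin2 and carousel below 0.1 m and angle between each of tin0, tin1, tin2's own z axis and vertical below 0.15 rad); the robot touches nothing.
It fails at once if the carousel is lifted off the counter (more than 8 mm), tipped (more than 0.12 rad) or dragged (more than 50 mm) (height (world z) of carousel above 0.008 m or angle between carousel's own z axis and vertical above 0.12 rad or distance of carousel from where it was at the start of the episode above 0.05 m).
It fails at once if the knob is yanked: moving faster than 0.15 m/s while still on the spindle (distance between knob_center and spindle_top below 0.011 m and linear speed of knob above 0.15 m/s).
It fails at once if a tin falls over or off the carousel (angle between any of tin0, tin1, tin2's own z axis and vertical above 0.5 rad).
It fails at once if the knob is dropped or thrown into the crate (moving faster than 0.9 m/s over it, as after a fall of more than 40 mm) (horizontal distance between knob_center and crate below 0.25 m and height (world z) of knob_center below 0.2 m and linear speed of knob above 0.9 m/s).
It fails at once if the pitcher, butter dish or ladle is moved more than 30 mm (distance of any of pitcher, butter_dish, ladle from where it was at the start of the episode above 0.03 m).
It also fails if it takes over 70 s, if anything falls off the work surface, if the arm or the gripper's body presses on something with over 40 N, if the wrist force passes 120 N, or if a joint passes its speed limit or range.

## Working session

There is one attempt and no reset: what is moved stays moved. The work goes in short steps, Python scripts to look and compute and a tool call to move; the robot and the scene stay as the last step left them, time stands still between calls to the robot, and variables do not carry over. Pictures are saved under pics/ and viewed, at most 13 in all, crops included, and the job is handed in when it is done.

Besides the shell and the picture viewer there is one more tool, called after "Emit:" in YAML: its name, and indented under it one key for each argument. jog_arm: Moves the arm, as the interface text tells. Its arguments: {"type":"object","properties":{"increments":{"type":"array"},"grip_force":{"type":"number"}},"required":["increments"]}

```bash
mkdir -p pics
cat > h.py <<'E'
import numpy as np, cv2
from bench import ctrl, vision
def grab(c,fn=None):
    im=vision.get_image(c)
    if fn: cv2.imwrite('pics/'+fn,im['color'])
    return im
def ray(im,u,v):
    E=np.array(im['extrinsics']);R,t=E[:3,:3],E[:3,3]
    return -R.T@t, R.T@np.array([(u-im['cx'])/im['fx'],(v-im['cy'])/im['fy'],1])
def at_z(im,u,v,z):
    o,d=ray(im,u,v); return o+d*(z-o[2])/d[2]
def tri(a,pa,b,pb):
    o1,d1=ray(a,*pa);o2,d2=ray(b,*pb)
    A=np.stack([d1,-d2],1);s=np.linalg.lstsq(A,o2-o1,rcond=None)[0]
    return (o1+d1*s[0]+o2+d2*s[1])/2, np.linalg.norm(o1+d1*s[0]-o2-d2*s[1])
def proj(im,p):
    E=np.array(im['extrinsics']);c=E[:3,:3]@np.array(p)+E[:3,3]
    return im['fx']*c[0]/c[2]+im['cx'],im['fy']*c[1]/c[2]+im['cy']
E
python3 - <<'E'
from h import *
s=ctrl.get_state();print(s)
ims={c:grab(c) for c in('scene','top')}
cv2.imwrite('pics/a.png',np.vstack([cv2.resize(np.hstack([ims['scene']['color'],ims['top']['color']]),(800,300))]))
for c in ims: cv2.imwrite(f'pics/{c}.png',ims[c]['color']); print(c,ims[c]['extrinsics'])
for c in ims:
  for t in ['knob_center','carousel','tin0','crate','lid','shut_lid','pitcher','butter_dish','ladle']:
    print(c,t,[(np.round(d['bbox']).astype(int).tolist(),round(d['conf'],2)) for d in vision.spot_in(c,t)])
E
```

```text
{'time': 0.0, 'joint_positions': array([-1.24089945,  0.32181781, -0.07005622,  1.45166235,  0.02264269,
        1.37077486, -0.05688895]), 'qd': array([ 0.00065061, -0.00053857, -0.00014708, -0.00125256,  0.00122543,
        0.00251734, -0.00014995]), 'joint_torque': array([-9.82104416e-05, -4.91298366e+01, -4.04041009e-01, -3.12539577e+01,
       -6.39905711e-02,  4.34994511e-02,  1.93720762e-04]), 'position': array([0.20178427, 0.61731864, 0.22147101]), 'tool_rot': array([-4.93934921e-01, -3.10236856e+00,  2.93811240e-03]), 'ft_force': array([-0.93295176,  0.48657812,  0.78235686]), 'torque': array([-0.02245615, -0.00492664, -0.01534984]), 'grip_force': 0.0, 'grip_width': 1.006653006256914}
scene [[-0.80759249  0.58958172  0.0137027   0.46384522]
 [ 0.42379438  0.59634625 -0.68174004 -0.16611858]
 [-0.41011301 -0.54476101 -0.73146617  1.57268453]
 [ 0.          0.          0.          1.        ]]
top [[-0.00180247 -0.9999606  -0.0086922   0.01681508]
 [-0.997962    0.00235317 -0.06376769  0.57519026]
 [ 0.06378564  0.00855955 -0.99792691  1.66220621]
 [ 0.          0.          0.
[... 436 characters left out ...]
[360, 245, 414, 302], 0.55)]
scene pitcher [([293, 258, 344, 327], 0.93), ([273, 215, 337, 270], 0.16)]
scene butter_dish [([201, 228, 246, 280], 0.79)]
scene ladle [([361, 244, 415, 300], 0.57)]
top knob_center [([181, 191, 193, 205], 0.59), ([148, 241, 161, 253], 0.55)]
top carousel [([160, 167, 219, 229], 0.75)]
top tin0 [([202, 182, 216, 194], 0.76), ([230, 169, 248, 182], 0.7), ([166, 175, 185, 194], 0.63), ([174, 211, 194, 225], 0.51)]
top crate [([288, 141, 399, 280], 0.83)]
top lid [([286, 143, 304, 272], 0.75)]
top shut_lid [([343, 152, 395, 279], 0.71)]
top pitcher [([108, 128, 155, 180], 0.81)]
top butter_dish [([201, 108, 254, 151], 0.65)]
top ladle [([108, 200, 129, 282], 0.61)]
```

View pics/scene.png

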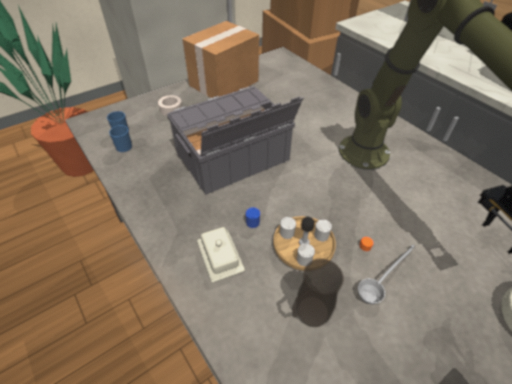

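View pics/top.png

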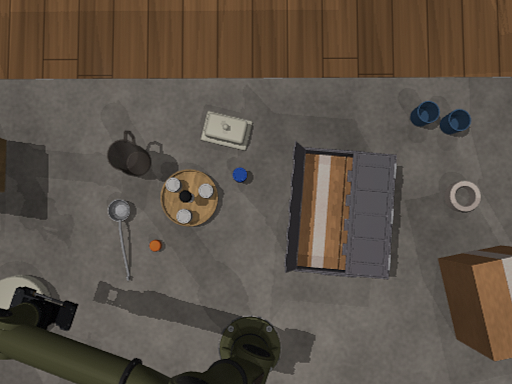

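The black knob is at top (186,197) and scene (307,224), on the spindle. The orange look-alike at top (155,246) and scene (367,243) lies on the counter. The blue tin at top (240,175) isn't on the tray. The black knob fits the description. I'll confirm it in a crop and compute the positions.

Run:
```python
from h import *
a=grab('scene');b=grab('top')
def det(c,t):return [((d['bbox'][0]+d['bbox'][2])/2,(d['bbox'][1]+d['bbox'][3])/2) for d in vision.spot_in(c,t)]
near=lambda L,p:min(L,key=lambda q:np.hypot(q[0]-p[0],q[1]-p[1]))
ka=near(det('scene','knob_center'),(307,222));kb=near(det('top','knob_center'),(187,198))
print('tri',ka,kb,tri(a,ka,b,kb)); print('topz',at_z(b,*kb,.134),'scz',at_z(a,*ka,.128))
for p in [(173,185),(206,191),(184,217)]: print('tin',at_z(b,*p,.082))
# black segmentation
for im,(u,v),z in((a,(307,224),.128),(b,(186,197),.14)):
  g=im['color'].max(2)[v-14:v+14,u-14:u+14]; m=g<45
  ys,xs=np.nonzero(m);print('seg',m.sum(),xs.mean()+u-14,ys.mean()+v-14,xs.min(),xs.max(),ys.min(),ys.max(),at_z(im,xs.mean()+u-14,ys.mean()+v-14,z))
for n,p,z in [('rim',(303,150),.2),('hingeTopCorner',(303,150),.2),('hingebot',(297,272),.2),('shutTR',(396,153),.2),('shutBR',(390,278),.2),('midT',(350,153),.204),('midB',(345,276),.204),('blue',(240,175),.06),('orange',(155,246),.03),('dish',(227,130),.09),('pitch',(123,155),.22)]: print(n,np.round(at_z(b,*p,z),3))
c1=cv2.resize(a['color'][200:280,260:360],(400,320),interpolation=2)
c2=cv2.resize(b['color'][140:300,280:408],(400,500))[:320]
c2=cv2.resize(b['color'][157:237,145:245],(400,320),interpolation=2)
c3=cv2.resize(a['color'][80:200,160:310],(400,320),interpolation=2)[:270];c4=cv2.resize(b['color'][135:285,280:405].transpose(1,0,2)[:, ::-1],(400,270))
cv2.imwrite('pics/c.png',np.vstack([np.hstack([c1,c2]),np.hstack([c3,c4])]))
```

```text
tri (307.75, 221.89999999999998) (154.7, 244.7) (array([0.45406069, 0.2656177 , 0.12377686]), np.float64(0.19215508599221254))
topz [0.37843747 0.32431142 0.134     ] scz [0.54174683 0.2186544  0.128     ]
tin [0.5869904  0.27202166 0.082     ]
tin [0.56528778 0.15420371 0.082     ]
tin [0.47304689 0.23198702 0.082     ]<stdin>:11: RuntimeWarning: Mean of empty slice.
  ret = ret.dtype.type(ret / rcount)
Traceback (most recent call last):
ValueError: zero-size array to reduction operation minimum which has no identity
```

Run:
```python
from h import *
a=grab('scene');b=grab('top')
pts=[]
for im,(u,v),z in((a,(307,224),.128),(b,(186,197),.136)):
  g=im['color'].max(2)[v-9:v+9,u-9:u+9]; T,m=cv2.threshold(g,0,1,cv2.THRESH_BINARY_INV+cv2.THRESH_OTSU)
  n,l,st,ce=cv2.connectedComponentsWithStats(m); i=1+st[1:,4].argmax(); p=ce[i]+[u-9,v-9]; pts.append(p)
  print('seg',T,g.min(),st[i],p,at_z(im,*p,z))
print('tri',tri(a,pts[0],b,pts[1]))
for n,p,z in [('hingeT',(303,150),.2),('hingebot',(297,272),.2),('shutTR',(396,153),.2),('shutBR',(390,278),.2),('midT',(350,153),.204),('midB',(345,276),.204),('edgeT',(297,143),.33),('edgeB',(288,272),.33),('blue',(240,175),.06),('orange',(155,246),.03),('dish',(227,130),.09),('pitch',(123,155),.22)]: print(n,np.round(at_z(b,*p,z),3))
c1=cv2.resize(a['color'][200:280,260:360],(400,320),interpolation=2)
c2=cv2.resize(b['color'][157:237,145:245],(400,320),interpolation=2)
c3=cv2.resize(a['color'][80:200,160:310],(400,320),interpolation=2)[:270];c4=cv2.resize(b['color'][135:285,280:405],(225,270));c4=np.hstack([c4,np.zeros((270,175,3),np.uint8)])
cv2.imwrite('pics/c.png',np.vstack([np.hstack([c1,c2]),np.hstack([c3,c4])]))
```

```text
seg 105.0 44 [  3   2  14  16 169] [307.26035503 224.27810651] [0.54937981 0.22492711 0.128     ]
seg 89.0 0 [  0   0  18  15 177] [185.07909605 195.07909605] [0.5481425  0.22105825 0.136     ]
tri (array([0.54822069, 0.22306276, 0.12522372]), np.float64(0.0013563259480647047))
hingeT [ 0.693 -0.178  0.2  ]
hingebot [ 0.293 -0.155  0.2  ]
shutTR [ 0.683 -0.485  0.2  ]
shutBR [ 0.274 -0.456  0.2  ]
midT [ 0.682 -0.332  0.204]
midB [ 0.281 -0.31   0.204]
edgeT [ 0.695 -0.145  0.33 ]
edgeB [ 0.308 -0.114  0.33 ]
blue [0.624 0.034 0.06 ]
orange [0.368 0.345 0.03 ]
dish [0.783 0.079 0.09 ]
pitch [0.676 0.414 0.22 ]
```

View pics/c.png

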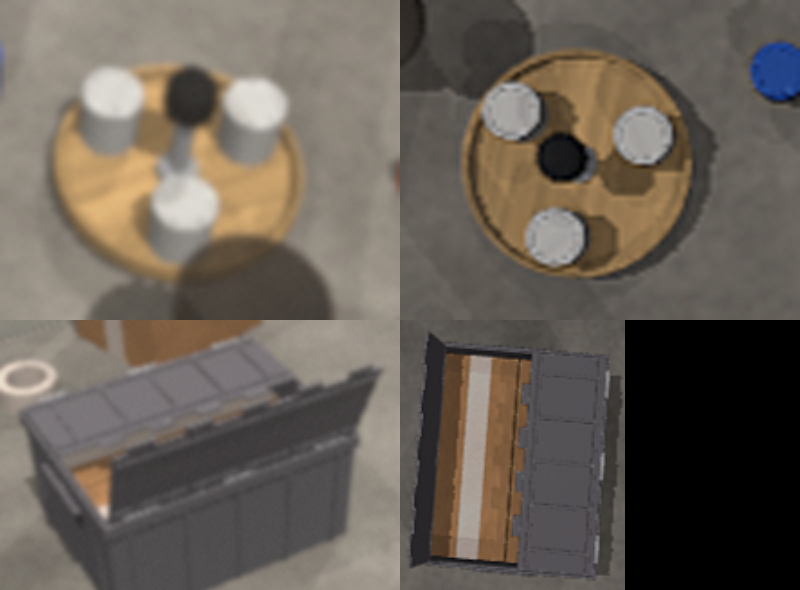

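The crop shows the black knob on the spindle at top px (185,196), so that's the one. I'll add a helper that converts world targets to tool increments, then move above it.

```bash
cat >> h.py <<'E'
from scipy.spatial.transform import Rotation as Rn
def plan(p,yaw=None):
    """shift (mm) and turn to reach TCP p, pointing down, tool y at world angle yaw(deg)"""
    s=ctrl.get_state();R=Rn.from_rotvec(s['tool_rot']);d=R.inv().apply(np.array(p)-s['position'])*1000
    y=R.as_matrix()[:,1];cy=np.degrees(np.arctan2(y[1],y[0]))
    w=np.zeros(3)
    if yaw is not None:
        a=np.radians(yaw);yy=np.array([np.cos(a),np.sin(a),0]);z=np.array([0,0,-1]);G=Rn.from_matrix(np.stack([np.cross(yy,z),yy,z],1))
        w=(R.inv()*G).as_rotvec()
    print('t',round(s['time'],2),'pos',s['position'].round(4),'yaw',cy.round(1),'q7',s['joint_positions'][6].round(2),'shift',d.round(1),'turn',w.round(3),'f',s['ft_force'].round(1),'tq',s['torque'].round(2),'gw',round(s['grip_width'],3),'gf',round(s['grip_force'],1))
E
python3 -c "
from h import *
plan((.545,.22,.24),22)"
```

```text
t 1.3 pos [0.2019 0.6179 0.2226] yaw 71.9 q7 -0.06 shift [-449.7 -271.6  -17.4] turn [ 0.    -0.     0.871] f [-0.8 -0.1 -0.7] tq [ 0.02 -0.01  0.06] gw 1.001 gf 0.0
```

Emit:
jog_arm:
  increments:
    - {"tx": -34,"ty": -20,"tz": -8,"wz": 0.06,"gripper": 1}
    - {"tx": -68,"ty": -41,"tz": -16,"wz": 0.12,"gripper": 1}
    - {"tx": -103,"ty": -62,"tz": -17,"wz": 0.18,"gripper": 1}
    - {"tx": -138,"ty": -83,"tz": -17,"wz": 0.24,"gripper": 1}
    - {"tx": -173,"ty": -104,"tz": -17,"wz": 0.3,"gripper": 1}

```text
validation failed for argument at $.in...
```

```bash
python3 -c "
from h import *
plan((.545,.22,.24),22)"
```

```text
t 1.3 pos [0.2019 0.6179 0.2226] yaw 71.9 q7 -0.06 shift [-449.7 -271.6  -17.4] turn [ 0.    -0.     0.871] f [-0.8 -0.1 -0.7] tq [ 0.02 -0.01  0.06] gw 1.001 gf 0.0
```

Emit:
jog_arm:
  increments:
    - {"tx": -34,"ty": -20,"tz": -8,"wx": 0,"wy": 0,"wz": 0.06,"gripper": 1}
    - {"tx": -68,"ty": -41,"tz": -16,"wx": 0,"wy": 0,"wz": 0.12,"gripper": 1}
    - {"tx": -103,"ty": -62,"tz": -17,"wx": 0,"wy": 0,"wz": 0.18,"gripper": 1}
    - {"tx": -138,"ty": -83,"tz": -17,"wx": 0,"wy": 0,"wz": 0.24,"gripper": 1}
    - {"tx": -173,"ty": -104,"tz": -17,"wx": 0,"wy": 0,"wz": 0.3,"gripper": 1}

```text
time: 1.72
position: [0.3351, 0.4638, 0.2401]
tool_rot: [0.956, 2.992, 0.002]
ft_force: [-0.1, -0.4, -0.6]
grip_width: 1.0
grip_force: 0.0
```

```bash
python3 -c "
from h import *
plan((.545,.22,.24),22)"
```

```text
t 1.72 pos [0.3351 0.4638 0.2401] yaw 54.6 q7 -0.03 shift [-312.4  -77.    -0. ] turn [ 0.001 -0.     0.568] f [-0.1 -0.4 -0.6] tq [-0.02 -0.05  0.  ] gw 1.0 gf 0.0
```

Emit:
jog_arm:
  increments:
    - {"tx": -38,"ty": -9,"tz": 0,"wx": 0,"wy": 0,"wz": 0.06,"gripper": 1}
    - {"tx": -76,"ty": -18,"tz": 0,"wx": 0,"wy": 0,"wz": 0.12,"gripper": 1}
    - {"tx": -114,"ty": -28,"tz": 0,"wx": 0,"wy": 0,"wz": 0.19,"gripper": 1}
    - {"tx": -150,"ty": -37,"tz": 0,"wx": 0,"wy": 0,"wz": 0.25,"gripper": 1}
    - {"tx": -186,"ty": -46,"tz": 0,"wx": 0,"wy": 0,"wz": 0.31,"gripper": 1}

```text
time: 2.13
position: [0.4604, 0.3186, 0.24]
tool_rot: [1.407, 2.809, 0.001]
ft_force: [0.2, 1.0, 0.6]
grip_width: 0.996
grip_force: 0.0
```

```bash
python3 -c "
from h import *
plan((.545,.22,.24),22)"
```

```text
t 2.13 pos [0.4604 0.3186 0.24  ] yaw 36.8 q7 0.01 shift [-129.6    8.8   -0. ] turn [ 0.001 -0.     0.258] f [0.2 1.  0.6] tq [ 0.02 -0.04  0.01] gw 0.996 gf 0.0
```

Emit:
jog_arm:
  increments:
    - {"tx": -33,"ty": 2,"tz": 0,"wx": 0,"wy": 0,"wz": 0.06,"gripper": 1}
    - {"tx": -65,"ty": 4,"tz": 0,"wx": 0,"wy": 0,"wz": 0.12,"gripper": 1}
    - {"tx": -98,"ty": 6,"tz": 0,"wx": 0,"wy": 0,"wz": 0.18,"gripper": 1}
    - {"tx": -129.5,"ty": 9,"tz": 0,"wx": 0,"wy": 0,"wz": 0.25,"gripper": 1}
    - {"tx": -129.5,"ty": 9,"tz": 0,"wx": 0,"wy": 0,"wz": 0.258,"gripper": 1}

```text
time: 2.55
position: [0.5489, 0.2142, 0.2399]
tool_rot: [1.767, 2.591, -0.002]
ft_force: [0.5, -1.2, -0.2]
grip_width: 1.001
grip_force: 0.0
```

```bash
python3 - <<'E'
from h import *
im=grab('wrist','w1.png')
print([(np.round(d['bbox'],1),d['conf'].__round__(2)) for d in vision.spot_in('wrist','knob_center')])
print('expect',proj(im,(.545,.22,.144)),proj(im,(.545,.22,.112)))
E
python3 -c "
from h import *
plan((.545,.22,.24),22)"
```

```text
[(array([132.9,   1.5, 172.2,  16.6]), 0.65), (array([230.9, 152.3, 278.4, 199.9]), 0.57)]
expect (np.float64(252.05166489155732), np.float64(178.75681296076093)) (np.float64(252.17935626686713), np.float64(170.14024796374096))
t 2.65 pos [0.5452 0.2207 0.2396] yaw 22.0 q7 0.01 shift [-0.6 -0.4 -0.4] turn [ 0.  0. -0.] f [-0.9  0.7  0.2] tq [-0.06  0.1   0.02] gw 1.001 gf 0.0
```

View pics/w1.png

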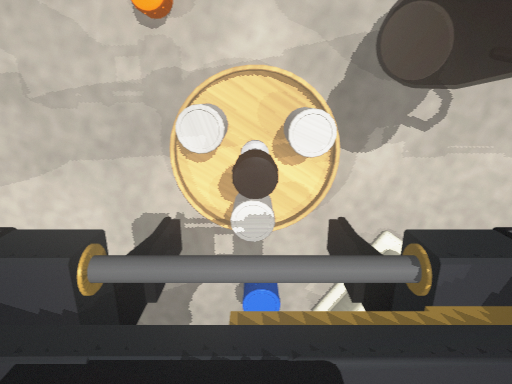

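The wrist view shows the knob at about (255,174) between the fingers, with the tins on the tray. I'll fit its position from the mask.

Run:
```python
from h import *
from scipy.optimize import least_squares
im=grab('wrist');g=im['color'].max(2)
sub=g[140:215,215:295];m=(sub<75).astype(np.uint8)
n,l,st,ce=cv2.connectedComponentsWithStats(m);i=1+st[1:,4].argmax();x,y,w,h=st[i,:4];bb=np.array([x+215,y+140,x+w+215,y+h+140]);print(bb,st[i,4])
th=np.linspace(0,6.28,60)
def f(q):
    P=np.array([proj(im,(q[0]+.021*np.cos(t),q[1]+.021*np.sin(t),z)) for z in(.112,.144) for t in th]);return np.r_[P.min(0),P.max(0)]-bb
r=least_squares(f,[.545,.22],x_scale=.01);print(r.x,r.fun)
plan((r.x[0],r.x[1],.125),22)
```

```text
Traceback (most recent call last):
ValueError: attempt to get argmax of an empty sequence
```

Run:
```python
from h import *
from scipy.optimize import least_squares
im=grab('wrist');g=im['color'].max(2)
print(g[174,255],im['color'][170:178,250:260].mean((0,1)))
sub=g[145:210,222:288];T,m=cv2.threshold(sub,0,1,cv2.THRESH_BINARY_INV+cv2.THRESH_OTSU)
n,l,st,ce=cv2.connectedComponentsWithStats(m.astype(np.uint8));i=l[30,33];print(T,st)
x,y,w,h=st[i,:4];bb=np.array([x+222,y+145,x+w+222,y+h+145]);print(bb)
th=np.linspace(0,6.28,60)
def f(q):
    P=np.array([proj(im,(q[0]+.021*np.cos(t),q[1]+.021*np.sin(t),z)) for z in(.112,.144) for t in th]);return np.r_[P.min(0),P.max(0)]-bb
r=least_squares(f,[.545,.22],x_scale=.01);print(r.x,r.fun)
plan((r.x[0],r.x[1],.125),22)
```

```text
88 [70.95   78.8625 91.3625]
155.0 [[   0    0   66   65 2414]
 [  65    0    1    2    2]
 [  12   13   46   52 1874]]
[234 158 280 210]
[0.54710311 0.22242121] [-0.40241555  0.06320197  0.40225468 -0.04278116]
t 2.75 pos [0.5436 0.2235 0.2395] yaw 22.3 q7 0.01 shift [ -2.5   2.8 114.5] turn [-0.    -0.001  0.005] f [-0.3  0.2 -0.2] tq [-0.06  0.03  0.04] gw 1.0 gf 0.0
```

Run:
```python
from h import *
from scipy.optimize import least_squares
th=np.linspace(0,6.28,60)
for k in range(3):
    im=grab('wrist','w2.png')
    L=[d['bbox'] for d in vision.spot_in('wrist','knob_center')]
    L=[b for b in L if abs((b[0]+b[2])/2-255)<30 and abs((b[1]+b[3])/2-175)<30]
    s=ctrl.get_state();E=np.array(im['extrinsics']);print('pos',s['position'].round(4),'cam',(-E[:3,:3].T@E[:3,3]).round(4))
    if not L: continue
    bb=np.array(L[0])
    def f(q):
        P=np.array([proj(im,(q[0]+.021*np.cos(t),q[1]+.021*np.sin(t),z)) for z in(.112,.144) for t in th]);return np.r_[P.min(0),P.max(0)]-bb
    r=least_squares(f,[.545,.22],x_scale=.01);print(bb.round(1),r.x.round(4),r.fun.round(1))
cv2.imwrite('pics/w2.png',cv2.resize(im['color'][120:240,190:320],(520,480)))
plan((.547,.221,.125),22)
```

```text
pos [0.5434 0.224  0.2395] cam [0.5143 0.2949 0.4011]
[234.6 162.4 282.6 212.8] [0.5492 0.2207] [ 0.7 -0.8 -0.7  0.7]
pos [0.5436 0.2236 0.2396] cam [0.514  0.2953 0.4011]
[235.3 161.  278.1 214.7] [0.5476 0.2202] [-1.9  0.9  1.9 -0.8]
pos [0.5439 0.2231 0.2397] cam [0.5142 0.295  0.4011]
[233.9 164.6 282.4 213.3] [0.5494 0.2194] [ 1.  -1.7 -1.   1.6]
t 3.05 pos [0.5439 0.2231 0.2397] yaw 22.3 q7 0.01 shift [ -3.1   2.1 114.7] turn [ 0.    -0.     0.005] f [ 0.1 -0.7 -0. ] tq [-0.06  0.05 -0.03] gw 1.0 gf 0.0
```

View pics/w2.png

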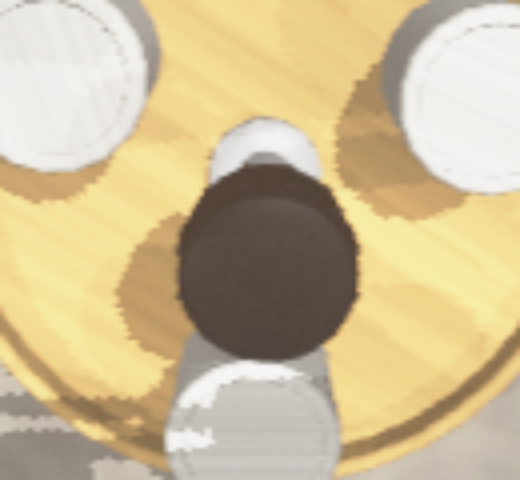

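The knob's top face is centred at crop (268,279), which is wrist px (257,189.7).

Run:
```python
from h import *
im=grab('wrist');k=at_z(im,257,189.7,.144);print(k)
plan((k[0],k[1],.116),22)
```

```text
[0.54750271 0.22148826 0.144     ]
t 3.1 pos [0.544  0.2228 0.2397] yaw 22.2 q7 0.01 shift [ -2.6   2.7 123.7] turn [ 0.    -0.     0.004] f [ 0.8 -0.5 -0. ] tq [-0.03  0.03 -0.02] gw 0.999 gf 0.0
```

Emit:
jog_arm:
  increments:
    - {"tx": -2,"ty": 2,"tz": 30,"wx": 0,"wy": 0,"wz": 0,"gripper": 1}
    - {"tx": -2,"ty": 2,"tz": 60,"wx": 0,"wy": 0,"wz": 0,"gripper": 1}
    - {"tx": -2,"ty": 2,"tz": 90,"wx": 0,"wy": 0,"wz": 0,"gripper": 1}
    - {"tx": -2,"ty": 2,"tz": 114,"wx": 0,"wy": 0,"wz": 0,"gripper": 1}
    - {"tx": -2,"ty": 2,"tz": 123,"wx": 0,"wy": 0,"wz": 0,"gripper": 1}

```text
time: 3.52
position: [0.5444, 0.2204, 0.1126]
tool_rot: [-1.75, -2.605, 0.008]
ft_force: [-0.5, -0.3, -0.6]
grip_width: 1.001
grip_force: 0.0
```

Emit:
jog_arm:
  increments:
    - {"tx": 0,"ty": 0,"tz": 0,"wx": 0,"wy": 0,"wz": 0,"gripper": 1}
    - {"tx": 0,"ty": 0,"tz": 0,"wx": 0,"wy": 0,"wz": 0,"gripper": 1}
    - {"tx": 0,"ty": 0,"tz": 0,"wx": 0,"wy": 0,"wz": 0,"gripper": 1}
    - {"tx": 0,"ty": 0,"tz": 0,"wx": 0,"wy": 0,"wz": 0,"gripper": 1}
    - {"tx": 0,"ty": 0,"tz": 0,"wx": 0,"wy": 0,"wz": 0,"gripper": 1}

```text
time: 3.93
position: [0.548, 0.2216, 0.1183]
tool_rot: [1.752, 2.606, 0.004]
ft_force: [0.6, 0.2, -1.2]
grip_width: 1.001
grip_force: 0.0
```

Run:
```python
from h import *
im=grab('wrist')
cv2.imwrite('pics/w3.png',im['color'])
print(proj(im,(.5475,.2215,.144)))
plan((.5475,.2215,.116),22)
```

```text
(np.float64(253.25447465080074), np.float64(255.16147486974057))
t 3.98 pos [0.5478 0.2215 0.118 ] yaw 22.2 q7 0.04 shift [ 0.1 -0.2  2. ] turn [ 0.002 -0.     0.003] f [ 0.5 -0.3 -0.2] tq [-0.09  0.03 -0.06] gw 0.999 gf 0.0
```

View pics/w3.png

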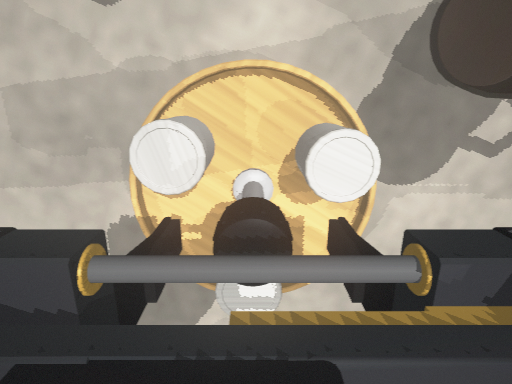

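The knob sits centred between the fingers, at x about 253 against a finger midpoint of 254. Closing.

Emit:
jog_arm:
  increments:
    - {"tx": 0,"ty": 0,"tz": 0,"wx": 0,"wy": 0,"wz": 0,"gripper": 0.55}
    - {"tx": 0,"ty": 0,"tz": 0,"wx": 0,"wy": 0,"wz": 0,"gripper": 0.5}
    - {"tx": 0,"ty": 0,"tz": 0,"wx": 0,"wy": 0,"wz": 0,"gripper": 0.4}
    - {"tx": 0,"ty": 0,"tz": 0,"wx": 0,"wy": 0,"wz": 0,"gripper": 0.3}
    - {"tx": 0,"ty": 0,"tz": 0,"wx": 0,"wy": 0,"wz": 0,"gripper": 0.3}
  grip_force: 15

```text
time: 4.4
position: [0.5469, 0.2211, 0.1165]
tool_rot: [-1.753, -2.607, -0.0]
ft_force: [0.4, -0.9, -0.2]
grip_width: 0.708
grip_force: 0.0
```

Emit:
jog_arm:
  increments:
    - {"tx": 0,"ty": 0,"tz": 0,"wx": 0,"wy": 0,"wz": 0,"gripper": 0.3}
    - {"tx": 0,"ty": 0,"tz": 0,"wx": 0,"wy": 0,"wz": 0,"gripper": 0.2}
    - {"tx": 0,"ty": 0,"tz": 0,"wx": 0,"wy": 0,"wz": 0,"gripper": 0.2}
    - {"tx": 0,"ty": 0,"tz": 0,"wx": 0,"wy": 0,"wz": 0,"gripper": 0.2}
    - {"tx": 0,"ty": 0,"tz": 0,"wx": 0,"wy": 0,"wz": 0,"gripper": 0.2}
  grip_force: 40

```text
time: 4.82
position: [0.5472, 0.2212, 0.1165]
tool_rot: [1.753, 2.607, 0.001]
ft_force: [0.2, -0.3, 0.3]
grip_width: 0.479
grip_force: 40.0
```

```bash
python3 -c "
from h import *
plan((.5475,.2215,.118),22)"
```

```text
t 4.82 pos [0.5472 0.2212 0.1165] yaw 22.2 q7 0.04 shift [ 0.1  0.4 -1.5] turn [0.    0.    0.003] f [ 0.2 -0.3  0.3] tq [-0.01 -0.24 -0.06] gw 0.479 gf 40.0
```

Emit:
jog_arm:
  increments:
    - {"tx": 0,"ty": 0,"tz": 0,"wx": 0,"wy": 0,"wz": 0.11,"gripper": 0.2}
    - {"tx": 0,"ty": 0,"tz": -0.2,"wx": 0,"wy": 0,"wz": 0.22,"gripper": 0.2}
    - {"tx": 0,"ty": 0,"tz": -0.4,"wx": 0,"wy": 0,"wz": 0.33,"gripper": 0.2}
    - {"tx": 0,"ty": 0,"tz": -0.6,"wx": 0,"wy": 0,"wz": 0.44,"gripper": 0.2}
    - {"tx": 0,"ty": 0,"tz": -0.8,"wx": 0,"wy": 0,"wz": 0.55,"gripper": 0.2}

```text
time: 5.23
position: [0.5472, 0.2216, 0.1177]
tool_rot: [-2.4, -2.027, -0.001]
ft_force: [-0.3, 0.4, 3.3]
grip_width: 0.482
grip_force: 40.0
```

```bash
python3 -c "
from h import *
plan((.5475,.2215,.118),22)"
```

```text
t 5.23 pos [0.5472 0.2216 0.1177] yaw -9.6 q7 -0.5 shift [-0.   0.3 -0.3] turn [ 0.001 -0.001 -0.552] f [-0.3  0.4  3.3] tq [0.04 0.1  0.03] gw 0.482 gf 40.0
```

Emit:
jog_arm:
  increments:
    - {"tx": 0,"ty": 0,"tz": -0.2,"wx": 0,"wy": 0,"wz": 0.12,"gripper": 0.2}
    - {"tx": 0,"ty": 0,"tz": -0.4,"wx": 0,"wy": 0,"wz": 0.24,"gripper": 0.2}
    - {"tx": 0,"ty": 0,"tz": -0.65,"wx": 0,"wy": 0,"wz": 0.36,"gripper": 0.2}
    - {"tx": 0,"ty": 0,"tz": -0.9,"wx": 0,"wy": 0,"wz": 0.48,"gripper": 0.2}
    - {"tx": 0,"ty": 0,"tz": -1.1,"wx": 0,"wy": 0,"wz": 0.6,"gripper": 0.2}

```text
time: 5.65
position: [0.5467, 0.221, 0.1184]
tool_rot: [2.892, 1.226, -0.001]
ft_force: [-1.8, 0.1, 2.6]
grip_width: 0.476
grip_force: 40.0
```

```bash
python3 -c "
from h import *
plan((.5475,.2215,.118),22)"
```

```text
t 5.65 pos [0.5467 0.221  0.1184] yaw -44.0 q7 -1.08 shift [0.9 0.2 0.4] turn [-0.     0.    -1.153] f [-1.8  0.1  2.6] tq [-0.03  0.1   0.02] gw 0.476 gf 40.0
```

Emit:
jog_arm:
  increments:
    - {"tx": 0,"ty": 0,"tz": -0.2,"wx": 0,"wy": 0,"wz": 0.12,"gripper": 0.2}
    - {"tx": 0,"ty": 0,"tz": -0.4,"wx": 0,"wy": 0,"wz": 0.24,"gripper": 0.2}
    - {"tx": 0,"ty": 0,"tz": -0.65,"wx": 0,"wy": 0,"wz": 0.36,"gripper": 0.2}
    - {"tx": 0,"ty": 0,"tz": -0.9,"wx": 0,"wy": 0,"wz": 0.48,"gripper": 0.2}
    - {"tx": 0,"ty": 0,"tz": -1.1,"wx": 0,"wy": 0,"wz": 0.6,"gripper": 0.2}

```text
time: 6.07
position: [0.5468, 0.2216, 0.119]
tool_rot: [-3.125, -0.317, 0.0]
ft_force: [3.1, 1.1, -2.1]
grip_width: 0.478
grip_force: 40.0
```

```bash
python3 -c "
from h import *
plan((.5475,.2215,.118),22)
im=grab('scene');c1=cv2.resize(im['color'][200:280,260:360],(500,400),interpolation=2);cv2.imwrite('pics/s2.png',c1)"
```

```text
t 6.07 pos [0.5468 0.2216 0.119 ] yaw -78.4 q7 -1.66 shift [0.7 0.2 1. ] turn [-0.    -0.    -1.753] f [ 3.1  1.1 -2.1] tq [ 0.23 -0.41 -0.04] gw 0.478 gf 40.0
```

View pics/s2.png

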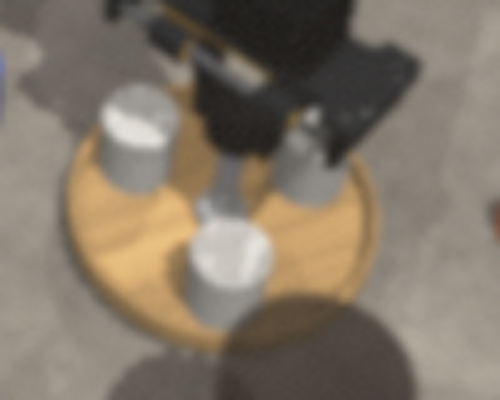

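The carousel stands with its three tins in place, and the force is far below its weight, so the knob is sliding up. Continuing.

Emit:
jog_arm:
  increments:
    - {"tx": 0,"ty": 0,"tz": -0.25,"wx": 0,"wy": 0,"wz": 0.12,"gripper": 0.2}
    - {"tx": 0,"ty": 0,"tz": -0.5,"wx": 0,"wy": 0,"wz": 0.24,"gripper": 0.2}
    - {"tx": 0,"ty": 0,"tz": -0.75,"wx": 0,"wy": 0,"wz": 0.36,"gripper": 0.2}
    - {"tx": 0,"ty": 0,"tz": -1.0,"wx": 0,"wy": 0,"wz": 0.48,"gripper": 0.2}
    - {"tx": 0,"ty": 0,"tz": -1.2,"wx": 0,"wy": 0,"wz": 0.6,"gripper": 0.2}

```text
time: 6.53
position: [0.5468, 0.2213, 0.1208]
tool_rot: [-3.081, 0.616, 0.001]
ft_force: [1.3, 1.4, -1.7]
grip_width: 0.481
grip_force: 40.0
```

Emit:
jog_arm:
  increments:
    - {"tx": 0,"ty": 0,"tz": 0,"wx": 0,"wy": 0,"wz": -0.12,"gripper": 0.2}
    - {"tx": 0,"ty": 0,"tz": 0,"wx": 0,"wy": 0,"wz": -0.24,"gripper": 0.2}
    - {"tx": 0,"ty": 0,"tz": -0.25,"wx": 0,"wy": 0,"wz": -0.36,"gripper": 0.2}
    - {"tx": 0,"ty": 0,"tz": -0.5,"wx": 0,"wy": 0,"wz": -0.48,"gripper": 0.2}
    - {"tx": 0,"ty": 0,"tz": -0.75,"wx": 0,"wy": 0,"wz": -0.6,"gripper": 0.2}

```text
time: 6.95
position: [0.5454, 0.2218, 0.1208]
tool_rot: [-3.123, -0.341, 0.005]
ft_force: [1.7, -0.0, -7.1]
grip_width: 0.479
grip_force: 40.0
```

```bash
python3 -c "
from h import *
plan((.5475,.2215,.118),22)"
```

```text
t 6.95 pos [0.5454 0.2218 0.1208] yaw -77.6 q7 -1.64 shift [2.  0.7 2.8] turn [-3.000e-03  1.000e-03 -1.737e+00] f [ 1.7 -0.  -7.1] tq [-0.18 -0.03 -0.07] gw 0.479 gf 40.0
```

Emit:
jog_arm:
  increments:
    - {"tx": 0,"ty": 0,"tz": -0.25,"wx": 0,"wy": 0,"wz": -0.12,"gripper": 0.2}
    - {"tx": 0,"ty": 0,"tz": -0.5,"wx": 0,"wy": 0,"wz": -0.24,"gripper": 0.2}
    - {"tx": 0,"ty": 0,"tz": -0.75,"wx": 0,"wy": 0,"wz": -0.36,"gripper": 0.2}
    - {"tx": 0,"ty": 0,"tz": -1.0,"wx": 0,"wy": 0,"wz": -0.48,"gripper": 0.2}
    - {"tx": 0,"ty": 0,"tz": -1.2,"wx": 0,"wy": 0,"wz": -0.6,"gripper": 0.2}

```text
time: 7.37
position: [0.547, 0.2211, 0.1226]
tool_rot: [2.883, 1.247, -0.0]
ft_force: [0.0, -0.3, -0.4]
grip_width: 0.477
grip_force: 40.0
```

Emit:
jog_arm:
  increments:
    - {"tx": 0,"ty": 0,"tz": -0.25,"wx": 0,"wy": 0,"wz": -0.12,"gripper": 0.2}
    - {"tx": 0,"ty": 0,"tz": -0.5,"wx": 0,"wy": 0,"wz": -0.24,"gripper": 0.2}
    - {"tx": 0,"ty": 0,"tz": -0.75,"wx": 0,"wy": 0,"wz": -0.36,"gripper": 0.2}
    - {"tx": 0,"ty": 0,"tz": -1.0,"wx": 0,"wy": 0,"wz": -0.48,"gripper": 0.2}
    - {"tx": 0,"ty": 0,"tz": -1.2,"wx": 0,"wy": 0,"wz": -0.6,"gripper": 0.2}

```text
time: 7.78
position: [0.5465, 0.2214, 0.1238]
tool_rot: [-2.385, -2.043, 0.001]
ft_force: [-0.7, 0.7, 1.9]
grip_width: 0.477
grip_force: 40.0
```

```bash
python3 -c "
from h import *
plan((.5475,.2215,.118),22)"
```

```text
t 7.78 pos [0.5465 0.2214 0.1238] yaw -8.8 q7 -0.49 shift [0.2 1.  5.7] turn [-0.001 -0.    -0.538] f [-0.7  0.7  1.9] tq [ 0.2   0.09 -0.05] gw 0.477 gf 40.0
```

Emit:
jog_arm:
  increments:
    - {"tx": 0,"ty": 0,"tz": -0.25,"wx": 0,"wy": 0,"wz": -0.12,"gripper": 0.2}
    - {"tx": 0,"ty": 0,"tz": -0.5,"wx": 0,"wy": 0,"wz": -0.24,"gripper": 0.2}
    - {"tx": 0,"ty": 0,"tz": -0.75,"wx": 0,"wy": 0,"wz": -0.36,"gripper": 0.2}
    - {"tx": 0,"ty": 0,"tz": -1.0,"wx": 0,"wy": 0,"wz": -0.48,"gripper": 0.2}
    - {"tx": 0,"ty": 0,"tz": -1.2,"wx": 0,"wy": 0,"wz": -0.6,"gripper": 0.2}

```text
time: 8.2
position: [0.5461, 0.2211, 0.1246]
tool_rot: [-1.675, -2.657, 0.002]
ft_force: [0.9, 0.5, -3.7]
grip_width: 0.48
grip_force: 40.0
```

Emit:
jog_arm:
  increments:
    - {"tx": 0,"ty": 0,"tz": -0.25,"wx": 0,"wy": 0,"wz": -0.12,"gripper": 0.2}
    - {"tx": 0,"ty": 0,"tz": -0.5,"wx": 0,"wy": 0,"wz": -0.24,"gripper": 0.2}
    - {"tx": 0,"ty": 0,"tz": -0.75,"wx": 0,"wy": 0,"wz": -0.36,"gripper": 0.2}
    - {"tx": 0,"ty": 0,"tz": -1.0,"wx": 0,"wy": 0,"wz": -0.48,"gripper": 0.2}
    - {"tx": 0,"ty": 0,"tz": -1.2,"wx": 0,"wy": 0,"wz": -0.6,"gripper": 0.2}

```text
time: 8.62
position: [0.547, 0.2208, 0.1264]
tool_rot: [0.816, 3.034, -0.001]
ft_force: [1.1, 0.6, -0.6]
grip_width: 0.478
grip_force: 40.0
```

Emit:
jog_arm:
  increments:
    - {"tx": 0,"ty": 0,"tz": -0.25,"wx": 0,"wy": 0,"wz": -0.12,"gripper": 0.2}
    - {"tx": 0,"ty": 0,"tz": -0.5,"wx": 0,"wy": 0,"wz": -0.24,"gripper": 0.2}
    - {"tx": 0,"ty": 0,"tz": -0.75,"wx": 0,"wy": 0,"wz": -0.36,"gripper": 0.2}
    - {"tx": 0,"ty": 0,"tz": -1.0,"wx": 0,"wy": 0,"wz": -0.48,"gripper": 0.2}
    - {"tx": 0,"ty": 0,"tz": -1.2,"wx": 0,"wy": 0,"wz": -0.6,"gripper": 0.2}

```text
time: 9.03
position: [0.5472, 0.2212, 0.128]
tool_rot: [-0.117, 3.139, 0.0]
ft_force: [1.0, -0.1, 1.3]
grip_width: 0.475
grip_force: 40.0
```

Emit:
jog_arm:
  increments:
    - {"tx": 0,"ty": 0,"tz": -0.25,"wx": 0,"wy": 0,"wz": -0.12,"gripper": 0.2}
    - {"tx": 0,"ty": 0,"tz": -0.5,"wx": 0,"wy": 0,"wz": -0.24,"gripper": 0.2}
    - {"tx": 0,"ty": 0,"tz": -0.75,"wx": 0,"wy": 0,"wz": -0.36,"gripper": 0.2}
    - {"tx": 0,"ty": 0,"tz": -1.0,"wx": 0,"wy": 0,"wz": -0.48,"gripper": 0.2}
    - {"tx": 0,"ty": 0,"tz": -1.2,"wx": 0,"wy": 0,"wz": -0.6,"gripper": 0.2}

```text
time: 9.45
position: [0.5475, 0.2219, 0.1297]
tool_rot: [-1.04, 2.962, 0.001]
ft_force: [-0.3, 0.4, 2.1]
grip_width: 0.474
grip_force: 40.0
```

```bash
python3 -c "
from h import *
plan((.5475,.2215,.118),22)
im=grab('scene');c1=cv2.resize(im['color'][190:290,250:370],(600,500),interpolation=2);cv2.imwrite('pics/s3.png',c1)"
```

```text
t 9.45 pos [0.5475 0.2219 0.1297] yaw 128.7 q7 1.84 shift [ 0.3 -0.3 11.7] turn [2.000e-03 1.000e-03 1.862e+00] f [-0.3  0.4  2.1] tq [ 0.34 -0.04  0.01] gw 0.474 gf 40.0
```

View pics/s3.png

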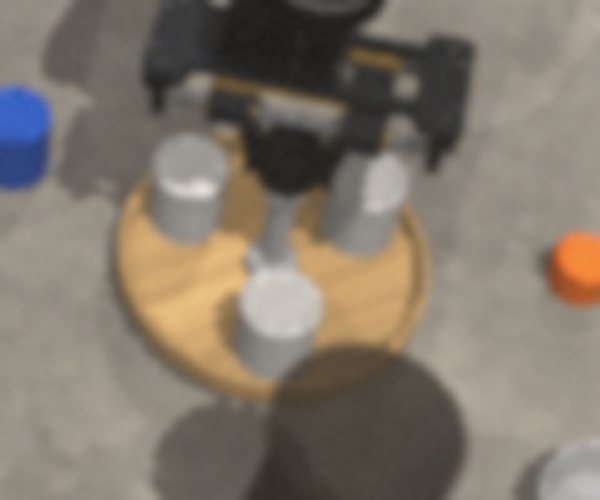

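The carousel stands undisturbed and the knob is about 13 mm up. Two more twist strokes, then I'll lift clear.

Emit:
jog_arm:
  increments:
    - {"tx": 0,"ty": 0,"tz": 0,"wx": 0,"wy": 0,"wz": 0.12,"gripper": 0.2}
    - {"tx": 0,"ty": 0,"tz": -0.25,"wx": 0,"wy": 0,"wz": 0.24,"gripper": 0.2}
    - {"tx": 0,"ty": 0,"tz": -0.5,"wx": 0,"wy": 0,"wz": 0.36,"gripper": 0.2}
    - {"tx": 0,"ty": 0,"tz": -0.75,"wx": 0,"wy": 0,"wz": 0.48,"gripper": 0.2}
    - {"tx": 0,"ty": 0,"tz": -1.0,"wx": 0,"wy": 0,"wz": 0.6,"gripper": 0.2}

```text
time: 9.92
position: [0.5471, 0.2215, 0.1301]
tool_rot: [-0.094, 3.14, 0.001]
ft_force: [1.0, 0.3, 0.8]
grip_width: 0.476
grip_force: 40.0
```

Emit:
jog_arm:
  increments:
    - {"tx": 0,"ty": 0,"tz": -0.3,"wx": 0,"wy": 0,"wz": 0.12,"gripper": 0.2}
    - {"tx": 0,"ty": 0,"tz": -0.6,"wx": 0,"wy": 0,"wz": 0.24,"gripper": 0.2}
    - {"tx": 0,"ty": 0,"tz": -1.0,"wx": 0,"wy": 0,"wz": 0.36,"gripper": 0.2}
    - {"tx": 0,"ty": 0,"tz": -1.5,"wx": 0,"wy": 0,"wz": 0.48,"gripper": 0.2}
    - {"tx": 0,"ty": 0,"tz": -2.0,"wx": 0,"wy": 0,"wz": 0.6,"gripper": 0.2}

```text
time: 10.33
position: [0.5466, 0.2208, 0.1314]
tool_rot: [-0.838, -3.027, 0.001]
ft_force: [0.2, -0.4, -1.0]
grip_width: 0.477
grip_force: 40.0
```

Emit:
jog_arm:
  increments:
    - {"tx": 0,"ty": 0,"tz": -2,"wx": 0,"wy": 0,"wz": 0.12,"gripper": 0.2}
    - {"tx": 0,"ty": 0,"tz": -4,"wx": 0,"wy": 0,"wz": 0.24,"gripper": 0.2}
    - {"tx": 0,"ty": 0,"tz": -8,"wx": 0,"wy": 0,"wz": 0.36,"gripper": 0.2}
    - {"tx": 0,"ty": 0,"tz": -14,"wx": 0,"wy": 0,"wz": 0.48,"gripper": 0.2}
    - {"tx": 0,"ty": 0,"tz": -22,"wx": 0,"wy": 0,"wz": 0.6,"gripper": 0.2}

```text
time: 10.75
position: [0.5462, 0.2206, 0.1531]
tool_rot: [-1.695, -2.644, 0.003]
ft_force: [0.2, 0.1, -0.4]
grip_width: 0.478
grip_force: 40.0
```

```bash
python3 -c "
from h import *
plan((.487,-.245,.30),-3.5)"
```

```text
t 10.75 pos [0.5462 0.2206 0.1531] yaw 24.7 q7 0.07 shift [-398.5 -248.4 -146.2] turn [-0.002  0.001  0.491] f [ 0.2  0.1 -0.4] tq [-0.05 -0.01  0.01] gw 0.478 gf 40.0
```

The knob is off. Now I'll rise above the lid edge before crossing.

Emit:
jog_arm:
  increments:
    - {"tx": 0,"ty": 0,"tz": -35,"wx": 0,"wy": 0,"wz": 0,"gripper": 0.2}
    - {"tx": 0,"ty": 0,"tz": -75,"wx": 0,"wy": 0,"wz": 0,"gripper": 0.2}
    - {"tx": 0,"ty": 0,"tz": -115,"wx": 0,"wy": 0,"wz": 0,"gripper": 0.2}
    - {"tx": -10,"ty": -6,"tz": -153,"wx": 0,"wy": 0,"wz": 0,"gripper": 0.2}
    - {"tx": -25,"ty": -15,"tz": -190,"wx": 0,"wy": 0,"wz": 0,"gripper": 0.2}

```text
time: 11.17
position: [0.5431, 0.1936, 0.3453]
tool_rot: [-1.683, -2.652, -0.0]
ft_force: [1.5, -0.2, -1.1]
grip_width: 0.478
grip_force: 40.0
```

Emit:
jog_arm:
  increments:
    - {"tx": -15,"ty": -9,"tz": -35,"wx": 0,"wy": 0,"wz": 0,"gripper": 0.2}
    - {"tx": -40,"ty": -25,"tz": -60,"wx": 0,"wy": 0,"wz": 0,"gripper": 0.2}
    - {"tx": -70,"ty": -44,"tz": -75,"wx": 0,"wy": 0,"wz": 0,"gripper": 0.2}
    - {"tx": -104,"ty": -65,"tz": -80,"wx": 0,"wy": 0,"wz": 0,"gripper": 0.2}
    - {"tx": -138,"ty": -86,"tz": -80,"wx": 0,"wy": 0,"wz": 0,"gripper": 0.2}

```text
time: 11.58
position: [0.5244, 0.0291, 0.4256]
tool_rot: [1.686, 2.649, 0.003]
ft_force: [0.2, -1.3, -1.1]
grip_width: 0.481
grip_force: 40.0
```

```bash
python3 -c "
from h import *
plan((.487,-.245,.42),-3.5)"
```

```text
t 11.58 pos [0.5244 0.0291 0.4256] yaw 25.1 q7 0.34 shift [-232.5 -150.     5.3] turn [0.003 0.    0.498] f [ 0.2 -1.3 -1.1] tq [-0.15 -0.01 -0.02] gw 0.481 gf 40.0
```

Emit:
jog_arm:
  increments:
    - {"tx": -32,"ty": -20,"tz": 2,"wx": 0,"wy": 0,"wz": 0.06,"gripper": 0.2}
    - {"tx": -64,"ty": -41,"tz": 2,"wx": 0,"wy": 0,"wz": 0.12,"gripper": 0.2}
    - {"tx": -96,"ty": -62,"tz": 2,"wx": 0,"wy": 0,"wz": 0.18,"gripper": 0.2}
    - {"tx": -128,"ty": -83,"tz": 2,"wx": 0,"wy": 0,"wz": 0.24,"gripper": 0.2}
    - {"tx": -160,"ty": -104,"tz": 2,"wx": 0,"wy": 0,"wz": 0.3,"gripper": 0.2}

```text
time: 12.0
position: [0.4969, -0.1602, 0.4217]
tool_rot: [-2.068, -2.364, -0.001]
ft_force: [0.5, -0.1, -0.2]
grip_width: 0.48
grip_force: 40.0
```

```bash
python3 -c "
from h import *
plan((.487,-.245,.42),-3.5)"
```

```text
t 12.0 pos [ 0.4969 -0.1602  0.4217] yaw 7.6 q7 0.41 shift [-82.7 -21.1   1.6] turn [-0.    -0.001  0.195] f [ 0.5 -0.1 -0.2] tq [-0.12 -0.01 -0.03] gw 0.48 gf 40.0
```

Emit:
jog_arm:
  increments:
    - {"tx": -32,"ty": -8,"tz": 0,"wx": 0,"wy": 0,"wz": 0.06,"gripper": 0.2}
    - {"tx": -60,"ty": -15,"tz": 0,"wx": 0,"wy": 0,"wz": 0.12,"gripper": 0.2}
    - {"tx": -82,"ty": -21,"tz": 0,"wx": 0,"wy": 0,"wz": 0.18,"gripper": 0.2}
    - {"tx": -82,"ty": -21,"tz": 0,"wx": 0,"wy": 0,"wz": 0.195,"gripper": 0.2}
    - {"tx": -82,"ty": -21,"tz": 0,"wx": 0,"wy": 0,"wz": 0.195,"gripper": 0.2}

```text
time: 12.42
position: [0.4873, -0.2439, 0.4215]
tool_rot: [-2.289, -2.151, 0.001]
ft_force: [0.1, 0.8, -1.1]
grip_width: 0.48
grip_force: 40.0
```

Run:
```python
from h import *
im=grab('wrist')
C=np.array([.482,-.321]);a=-.06;X=np.array([np.cos(a),np.sin(a)]);Y=np.array([-np.sin(a),np.cos(a)])
o=im['color'].copy()
def pt(x,y,z):
    q=C+x*X+y*Y; return tuple(int(v) for v in proj(im,(q[0],q[1],z)))
for z in (.2,):
    P=[pt(*c,z) for c in ((-.2,0),(.2,0),(.2,.15),(-.2,.15))];print(P)
    cv2.polylines(o,[np.array(P)],True,(0,0,255),1)
e=[pt(-.198,.15+.05,.203+.145),pt(.198,.15+.05,.203+.145)];cv2.line(o,*e,(0,255,0),1)
cv2.imwrite('pics/w4.png',o)
plan((.487,-.245,.149),-3.5)
```

```text
[(107, 214), (399, 213), (415, 100), (90, 101)]
t 12.47 pos [ 0.4881 -0.2422  0.4214] yaw -3.3 q7 0.41 shift [ -3.1  -0.8 272.4] turn [-0.001 -0.001  0.003] f [ 0.3  0.7 -0.7] tq [-0.02  0.07  0.02] gw 0.48 gf 40.0
```

View pics/w4.png

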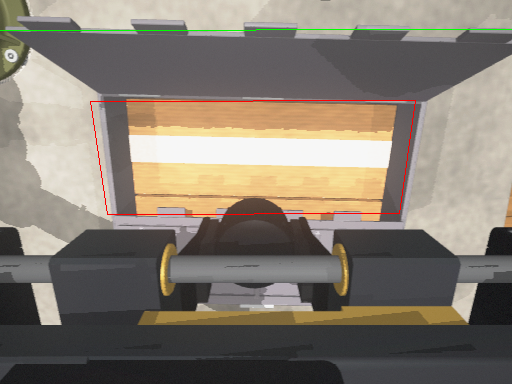

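The crate model overlay matches: the opening spans rows 98–216 and the lid's free edge is at about row 30, leaning outwards. The opening is clear. I'll descend at y = −0.257.

Emit:
jog_arm:
  increments:
    - {"tx": -8,"ty": 3,"tz": 40,"wx": 0,"wy": 0,"wz": 0,"gripper": 0.2}
    - {"tx": -15,"ty": 3,"tz": 80,"wx": 0,"wy": 0,"wz": 0,"gripper": 0.2}
    - {"tx": -15,"ty": 3,"tz": 120,"wx": 0,"wy": 0,"wz": 0,"gripper": 0.2}
    - {"tx": -15,"ty": 3,"tz": 158,"wx": 0,"wy": 0,"wz": 0,"gripper": 0.2}
    - {"tx": -15,"ty": 3,"tz": 190,"wx": 0,"wy": 0,"wz": 0,"gripper": 0.2}

```text
time: 12.88
position: [0.4902, -0.2549, 0.2288]
tool_rot: [-2.279, -2.159, -0.0]
ft_force: [0.3, 0.7, 0.3]
grip_width: 0.475
grip_force: 40.0
```

```bash
python3 -c "
from h import *
plan((.49,-.257,.151),-3.5)"
```

```text
t 12.88 pos [ 0.4902 -0.2549  0.2288] yaw -3.1 q7 0.46 shift [-2.3  0.  77.8] turn [-0.002 -0.002  0.007] f [0.3 0.7 0.3] tq [-0.1   0.03 -0.03] gw 0.475 gf 40.0
```

Emit:
jog_arm:
  increments:
    - {"tx": 0,"ty": 0,"tz": 25,"wx": 0,"wy": 0,"wz": 0,"gripper": 0.2}
    - {"tx": 0,"ty": 0,"tz": 45,"wx": 0,"wy": 0,"wz": 0,"gripper": 0.2}
    - {"tx": 0,"ty": 0,"tz": 60,"wx": 0,"wy": 0,"wz": 0,"gripper": 0.2}
    - {"tx": 0,"ty": 0,"tz": 69,"wx": 0,"wy": 0,"wz": 0,"gripper": 0.2}
    - {"tx": 0,"ty": 0,"tz": 74,"wx": 0,"wy": 0,"wz": 0,"gripper": 0.2}

```text
time: 13.3
position: [0.4904, -0.2555, 0.1563]
tool_rot: [-2.28, -2.158, 0.001]
ft_force: [-0.4, -0.1, -1.2]
grip_width: 0.48
grip_force: 40.0
```

Emit:
jog_arm:
  increments:
    - {"tx": 0,"ty": 0,"tz": 1,"wx": 0,"wy": 0,"wz": 0,"gripper": 0.2}
    - {"tx": 0,"ty": 0,"tz": 1,"wx": 0,"wy": 0,"wz": 0,"gripper": 0.2}
    - {"tx": 0,"ty": 0,"tz": 2,"wx": 0,"wy": 0,"wz": 0,"gripper": 0.2}
    - {"tx": 0,"ty": 0,"tz": 2,"wx": 0,"wy": 0,"wz": 0,"gripper": 0.2}
    - {"tx": 0,"ty": 0,"tz": 2,"wx": 0,"wy": 0,"wz": 0,"gripper": 0.2}

```text
time: 13.72
position: [0.491, -0.2577, 0.1565]
tool_rot: [2.284, 2.155, 0.001]
ft_force: [0.2, -0.0, -1.0]
grip_width: 0.479
grip_force: 40.0
```

```bash
python3 -c "
from h import *
plan((.49,-.257,.1495),-3.5)"
```

```text
t 13.72 pos [ 0.491  -0.2577  0.1565] yaw -3.3 q7 0.5 shift [ 0.6 -1.   7. ] turn [0.001 0.    0.003] f [ 0.2 -0.  -1. ] tq [-0.09  0.05 -0.02] gw 0.479 gf 40.0
```

Emit:
jog_arm:
  increments:
    - {"tx": 0,"ty": 0,"tz": 2,"wx": 0,"wy": 0,"wz": 0,"gripper": 0.2}
    - {"tx": 0,"ty": 0,"tz": 4,"wx": 0,"wy": 0,"wz": 0,"gripper": 0.2}
    - {"tx": 0,"ty": 0,"tz": 5,"wx": 0,"wy": 0,"wz": 0,"gripper": 0.2}
    - {"tx": 0,"ty": 0,"tz": 6,"wx": 0,"wy": 0,"wz": 0,"gripper": 0.2}
    - {"tx": 0,"ty": 0,"tz": 6,"wx": 0,"wy": 0,"wz": 0,"gripper": 0.2}

```text
time: 14.13
position: [0.4903, -0.2574, 0.1494]
tool_rot: [-2.285, -2.156, 0.0]
ft_force: [-0.2, 0.5, -2.1]
grip_width: 0.481
grip_force: 40.0
```

```bash
python3 -c "
from h import *
plan((.49,-.257,.1495),-3.5)"
```

```text
t 14.13 pos [ 0.4903 -0.2574  0.1494] yaw -3.3 q7 0.5 shift [ 0.4 -0.3 -0.1] turn [-0.    -0.     0.003] f [-0.2  0.5 -2.1] tq [-0.09  0.06 -0.02] gw 0.481 gf 40.0
```

At placing height, so I'll open the gripper gently.

Emit:
jog_arm:
  increments:
    - {"tx": 0,"ty": 0,"tz": 0,"wx": 0,"wy": 0,"wz": 0,"gripper": 0.5}
    - {"tx": 0,"ty": 0,"tz": 0,"wx": 0,"wy": 0,"wz": 0,"gripper": 0.55}
    - {"tx": 0,"ty": 0,"tz": 0,"wx": 0,"wy": 0,"wz": 0,"gripper": 0.65}
    - {"tx": 0,"ty": 0,"tz": 0,"wx": 0,"wy": 0,"wz": 0,"gripper": 0.75}
    - {"tx": 0,"ty": 0,"tz": 0,"wx": 0,"wy": 0,"wz": 0,"gripper": 0.85}

```text
time: 14.55
position: [0.4906, -0.2575, 0.1498]
tool_rot: [2.285, 2.156, 0.0]
ft_force: [0.2, -0.1, -0.7]
grip_width: 0.694
grip_force: 0.0
```

Emit:
jog_arm:
  increments:
    - {"tx": 0,"ty": 0,"tz": 0,"wx": 0,"wy": 0,"wz": 0,"gripper": 0.85}
    - {"tx": 0,"ty": 0,"tz": 0,"wx": 0,"wy": 0,"wz": 0,"gripper": 0.85}
    - {"tx": 0,"ty": 0,"tz": 0,"wx": 0,"wy": 0,"wz": 0,"gripper": 0.85}
    - {"tx": 0,"ty": 0,"tz": 0,"wx": 0,"wy": 0,"wz": 0,"gripper": 0.85}
    - {"tx": 0,"ty": 0,"tz": -5,"wx": 0,"wy": 0,"wz": 0,"gripper": 0.85}

```text
time: 14.97
position: [0.4898, -0.2572, 0.154]
tool_rot: [-2.284, -2.155, 0.001]
ft_force: [0.6, -0.2, 0.3]
grip_width: 0.845
grip_force: 0.0
```

Emit:
jog_arm:
  increments:
    - {"tx": 0,"ty": 0,"tz": -30,"wx": 0,"wy": 0,"wz": 0,"gripper": 0.85}
    - {"tx": 0,"ty": 0,"tz": -65,"wx": 0,"wy": 0,"wz": 0,"gripper": 0.85}
    - {"tx": 0,"ty": 0,"tz": -105,"wx": 0,"wy": 0,"wz": 0,"gripper": 0.85}
    - {"tx": 0,"ty": 0,"tz": -145,"wx": 0,"wy": 0,"wz": 0,"gripper": 0.85}
    - {"tx": 0,"ty": 0,"tz": -185,"wx": 0,"wy": 0,"wz": 0,"gripper": 0.85}

```text
time: 15.38
position: [0.49, -0.2576, 0.3421]
tool_rot: [2.285, 2.156, 0.001]
ft_force: [2.0, 0.1, 0.1]
grip_width: 0.853
grip_force: 0.0
```

Run:
```python
from h import *
im=grab('wrist','w5.png')
print([(np.round(d['bbox'],0),round(d['conf'],2)) for d in vision.spot_in('wrist','knob_center')],proj(im,(.49,-.257,.161)))
t=grab('top')
c=np.hstack([cv2.resize(im['color'],(440,330)),cv2.resize(t['color'][130:290,270:410],(289,330))]);cv2.imwrite('pics/w5.png',c)
plan((.487,-.03,.42),-3.5)
```

```text
[(array([237., 148., 273., 187.]), 0.83)] (np.float64(253.5725797369793), np.float64(165.29068430960794))
t 15.53 pos [ 0.4918 -0.2587  0.3436] yaw -3.3 q7 0.44 shift [227.9 -17.6 -76.9] turn [0.007 0.002 0.003] f [-0.3  0.9 -0.9] tq [-0.12  0.11  0.01] gw 0.848 gf 0.0
```

View pics/w5.png

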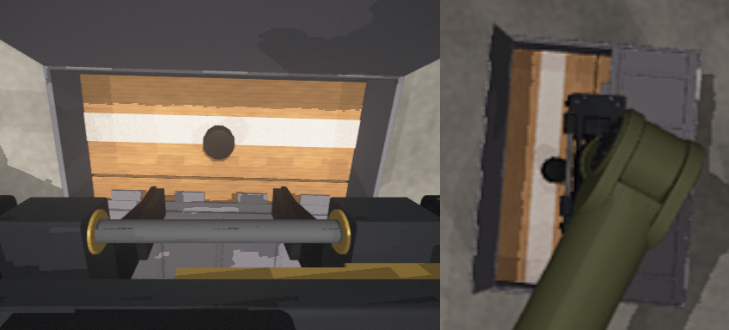

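The knob lies on the cartons, at wrist px (254,167). Next I'll rise over the lid, close the fingers and come down outside it.

Emit:
jog_arm:
  increments:
    - {"tx": 0,"ty": 0,"tz": -38,"wx": 0,"wy": 0,"wz": 0,"gripper": 0}
    - {"tx": 0,"ty": 0,"tz": -76,"wx": 0,"wy": 0,"wz": 0,"gripper": 0}
    - {"tx": 20,"ty": 0,"tz": -85,"wx": 0,"wy": 0,"wz": 0,"gripper": 0}
    - {"tx": 60,"ty": 0,"tz": -85,"wx": 0,"wy": 0,"wz": 0,"gripper": 0}
    - {"tx": 100,"ty": 0,"tz": -85,"wx": 0,"wy": 0,"wz": 0,"gripper": 0}
  grip_force: 5

```text
time: 15.95
position: [0.4957, -0.1584, 0.4247]
tool_rot: [2.29, 2.15, -0.0]
ft_force: [1.0, 0.8, -0.3]
grip_width: 0.559
grip_force: 0.0
```

Emit:
jog_arm:
  increments:
    - {"tx": 40,"ty": 0,"tz": 0,"wx": 0,"wy": 0,"wz": 0,"gripper": 0}
    - {"tx": 80,"ty": 0,"tz": 0,"wx": 0,"wy": 0,"wz": 0,"gripper": 0}
    - {"tx": 120,"ty": 0,"tz": 0,"wx": 0,"wy": 0,"wz": 0,"gripper": 0}
    - {"tx": 145,"ty": 0,"tz": 0,"wx": 0,"wy": 0,"wz": 0,"gripper": 0}
    - {"tx": 145,"ty": 0,"tz": 0,"wx": 0,"wy": 0,"wz": 0,"gripper": 0}

```text
time: 16.37
position: [0.5044, -0.005, 0.4228]
tool_rot: [-2.269, -2.167, 0.001]
ft_force: [-0.5, 0.8, 0.2]
grip_width: 0.175
grip_force: 0.0
```

Run:
```python
from h import *
plan((.487,-.015,.30),-3.5)
a=grab('scene');b=grab('top')
for c in('scene','top'): print(c,[(np.round(d['bbox']),round(d['conf'],2)) for d in vision.spot_in(c,'lid')])
for th in (1.6,1.85,2.1):
  for x in(.295,.69):
    yh=-.155-.06*(x-.29)
    p=(x,yh-.154*np.cos(th),.203+.154*np.sin(th));print(th,np.round(p,3),np.round(proj(a,p)),np.round(proj(b,p)))
```

```text
t 16.37 pos [ 0.5044 -0.005   0.4228] yaw -2.6 q7 -0.1 shift [-11.  -16.5 122.9] turn [-0.003 -0.002  0.015] f [-0.5  0.8  0.2] tq [-0.04  0.05 -0.02] gw 0.175 gf 0.0
scene [(array([201.,  95., 302., 154.]), 0.67), (array([296., 246., 315., 264.]), 0.15)]
top [(array([288., 142., 305., 274.]), 0.62)]
1.6 [ 0.295 -0.151  0.357] [298.  84.] [301. 278.]
1.6 [ 0.69  -0.175  0.357] [198. 119.] [308. 143.]
1.85 [ 0.295 -0.113  0.351] [305.  91.] [288. 277.]
1.85 [ 0.69  -0.137  0.351] [205. 126.] [295. 144.]
2.1 [ 0.295 -0.078  0.336] [311.  99.] [276. 277.]
2.1 [ 0.69  -0.101  0.336] [211. 136.] [283. 144.]
```

The lid's edge matches an angle of about 1.85 rad, with the edge at y ≈ −0.125. Coming down outside it.

Emit:
jog_arm:
  increments:
    - {"tx": 0,"ty": -8,"tz": 40,"wx": 0,"wy": 0,"wz": 0,"gripper": 0}
    - {"tx": 0,"ty": -15,"tz": 80,"wx": 0,"wy": 0,"wz": 0,"gripper": 0}
    - {"tx": 0,"ty": -15,"tz": 115,"wx": 0,"wy": 0,"wz": 0,"gripper": 0}
    - {"tx": 0,"ty": -15,"tz": 123,"wx": 0,"wy": 0,"wz": 0,"gripper": 0}
    - {"tx": -20,"ty": -15,"tz": 123,"wx": 0,"wy": 0,"wz": 0,"gripper": 0}

```text
time: 16.98
position: [0.487, -0.0295, 0.2989]
tool_rot: [-2.277, -2.157, 0.005]
ft_force: [-0.1, 0.6, 0.6]
grip_width: 0.006
grip_force: 0.0
```

Emit:
jog_arm:
  increments:
    - {"tx": -20,"ty": 0,"tz": 0,"wx": 0,"wy": 0,"wz": 0,"gripper": 0}
    - {"tx": -40,"ty": 0,"tz": 0,"wx": 0,"wy": 0,"wz": 0,"gripper": 0}
    - {"tx": -60,"ty": 0,"tz": 0,"wx": 0,"wy": 0,"wz": 0,"gripper": 0}
    - {"tx": -75,"ty": 0,"tz": 0,"wx": 0,"wy": 0,"wz": 0,"gripper": 0}
    - {"tx": -90,"ty": 0,"tz": 0,"wx": 0,"wy": 0,"wz": 0,"gripper": 0}

```text
time: 17.4
position: [0.4838, -0.124, 0.3036]
tool_rot: [2.287, 2.152, 0.004]
ft_force: [0.7, 2.0, 1.4]
grip_width: 0.009
grip_force: 0.6
```

Emit:
jog_arm:
  increments:
    - {"tx": -15,"ty": 0,"tz": 0,"wx": 0,"wy": 0,"wz": 0,"gripper": 0}
    - {"tx": -30,"ty": 0,"tz": 0,"wx": 0,"wy": 0,"wz": 0,"gripper": 0}
    - {"tx": -45,"ty": 0,"tz": 0,"wx": 0,"wy": 0,"wz": 0,"gripper": 0}
    - {"tx": -60,"ty": 0,"tz": 0,"wx": 0,"wy": 0,"wz": 0,"gripper": 0}
    - {"tx": -75,"ty": 0,"tz": 0,"wx": 0,"wy": 0,"wz": 0,"gripper": 0}

```text
time: 17.82
position: [0.4791, -0.1988, 0.3033]
tool_rot: [2.286, 2.153, 0.002]
ft_force: [0.1, -0.1, -0.5]
grip_width: 0.004
grip_force: 0.2
```

Run:
```python
from h import *
plan((.487,-.27,.30),-3.5)
for c in('scene','top'):
    grab(c); print(c,[(np.round(d['bbox']),round(d['conf'],2)) for d in vision.spot_in(c,'lid')])
```

```text
t 17.82 pos [ 0.4791 -0.1988  0.3033] yaw -3.4 q7 0.28 shift [-70.6  12.2   3.3] turn [ 0.002 -0.     0.001] f [ 0.1 -0.1 -0.5] tq [0.05 0.05 0.02] gw 0.004 gf 0.2
scene [(array([188.,  84., 294., 152.]), 0.66)]
top [(array([297., 146., 338., 272.]), 0.65)]
```

Emit:
jog_arm:
  increments:
    - {"tx": -16,"ty": 0,"tz": 0,"wx": 0,"wy": 0,"wz": 0,"gripper": 0}
    - {"tx": -32,"ty": 0,"tz": 0,"wx": 0,"wy": 0,"wz": 0,"gripper": 0}
    - {"tx": -48,"ty": 0,"tz": 0,"wx": 0,"wy": 0,"wz": 0,"gripper": 0}
    - {"tx": -64,"ty": 0,"tz": 0,"wx": 0,"wy": 0,"wz": 0,"gripper": 0}
    - {"tx": -80,"ty": 0,"tz": 0,"wx": 0,"wy": 0,"wz": 0,"gripper": 0}

```text
time: 18.43
position: [0.475, -0.2761, 0.3022]
tool_rot: [2.283, 2.158, 0.002]
ft_force: [0.2, 0.2, -0.1]
grip_width: 0.006
grip_force: 0.0
```

Emit:
jog_arm:
  increments:
    - {"tx": -10,"ty": 0,"tz": 0,"wx": 0,"wy": 0,"wz": 0,"gripper": 0}
    - {"tx": -20,"ty": 0,"tz": 0,"wx": 0,"wy": 0,"wz": 0,"gripper": 0}
    - {"tx": -20,"ty": 0,"tz": -20,"wx": 0,"wy": 0,"wz": 0,"gripper": 0}
    - {"tx": -20,"ty": 0,"tz": -60,"wx": 0,"wy": 0,"wz": 0,"gripper": 0}
    - {"tx": -20,"ty": 0,"tz": -100,"wx": 0,"wy": 0,"wz": 0,"gripper": 0}

```text
time: 18.85
position: [0.4729, -0.2949, 0.4021]
tool_rot: [-2.281, -2.155, 0.001]
ft_force: [1.2, 0.4, 1.2]
grip_width: 0.003
grip_force: 0.0
```

Emit:
jog_arm:
  increments:
    - {"tx": 40,"ty": 0,"tz": -20,"wx": 0,"wy": 0,"wz": 0,"gripper": 0}
    - {"tx": 80,"ty": 0,"tz": -20,"wx": 0,"wy": 0,"wz": 0,"gripper": 0}
    - {"tx": 120,"ty": 0,"tz": -20,"wx": 0,"wy": 0,"wz": 0,"gripper": 0}
    - {"tx": 160,"ty": 0,"tz": -20,"wx": 0,"wy": 0,"wz": 0,"gripper": 0}
    - {"tx": 200,"ty": 0,"tz": -20,"wx": 0,"wy": 0,"wz": 0,"gripper": 0}

```text
time: 19.27
position: [0.4846, -0.0939, 0.4227]
tool_rot: [2.283, 2.158, 0.003]
ft_force: [0.5, 0.6, -0.3]
grip_width: 0.008
grip_force: 0.0
```

Run:
```python
from h import *
plan((.487,-.27,.30),-3.5)
a=grab('scene');b=grab('top')
c=np.hstack([cv2.resize(a['color'][70:290,150:400],(450,396)),cv2.resize(b['color'][100:300,140:410],(350,260)).copy() if 0 else cv2.resize(b['color'][100:300,150:410],(350,396))]);cv2.imwrite('pics/fin.png',c)
```

```text
t 19.27 pos [ 0.4846 -0.0939  0.4227] yaw -3.2 q7 0.05 shift [-175.8   12.1  122.5] turn [ 0.002 -0.001  0.005] f [ 0.5  0.6 -0.3] tq [-0.13 -0.04  0.04] gw 0.008 gf 0.0
```

View pics/fin.png

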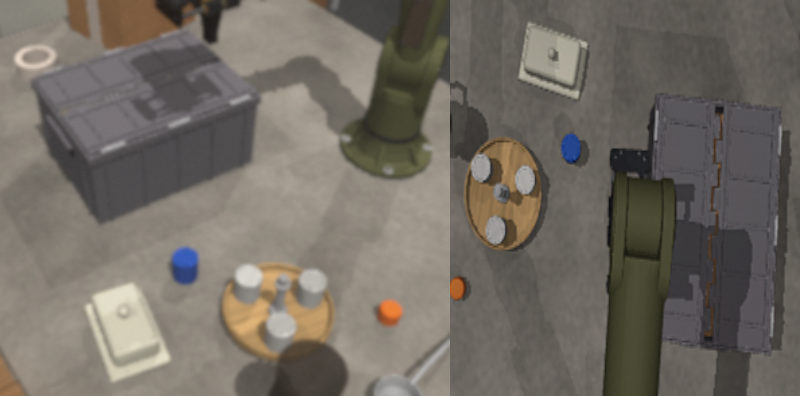

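Both lids lie flat in the picture (crate at left, px (150,120)), and the carousel stands with its three tins. I'm handing in.

```bash
python3 -c "
from bench import ctrl
print(ctrl.close_job())"
```

```text
the job is handed in; nothing more can be done
None
```

I twisted the knob off the spindle, set it on the cartons in the crate and shut the lid; the carousel still stands with its three tins, and I handed the job in at about 19 s (no verdict came back).

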